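# Thaw the tagged pack and set its timer

### The arm

A 7-joint arm with a two-finger parallel gripper is mounted at the origin on the work surface. World frame = base frame: x ahead of the robot, y to its left, z up, the work surface at z = 0. Lengths are in mm, angles in rad, forces in N, time in s.
With the tool pointing down it reaches from about 400 to 875 mm from the base axis. Payload 6.5 kg.
Tool frame: the origin (TCP) lies between the finger pads; the fingertips stand 8 mm ahead of it and the grasp point (between the pads) lies 11 mm behind it (bot.nose_length is the distance from the TCP to the fingertips, in mm); z points along the fingers, y is the line along which they close (so a half turn about z gives the same grasp; the last joint's range is limited). The gripper opens to 85 mm and grips with 20 to 120 N. Pads are 22 mm wide; open, the fingers measure 114 mm over their backs; the gripper's body (76 mm by 85 mm) begins 54 mm behind the grasp point. The pads swing forward as they close: fully open they stand 13 mm farther back than shut.
Start: joints at [1.094, 0.536, -0.004, 1.538, 0.003, 1.067, -0.071], TCP at [259.568, -595.915, 239.29] pointing down, gripper open.
Joint ranges: [-2.7, 2.7], [-0.37, 2.16], [-1.27, 1.26], [0.24, 2.4], [-1.31, 4.45], [0.19, 1.91], [-2.76, 2.76]. Speed limits (rad/s): [2.39, 2.39, 3.14, 3.14, 3.14, 3.14, 3.14].

### API

Orientations are given as a unit quaternion [x, y, z, w].
In Python, from bench import monitor, read_camera, camera_model, ticket, bot gives the robot as it stands.
- The arm moves only by the tool servo_tool, never from a script. Its argument "series" is a list of rows, each a list of 6 numbers: the shift along the tool's x, y, z in mm, then the turn, a rotation vector about the tool's x, y, z in degrees. A call has 1 to 5 rows; each row is the pose to reach, as a shift and turn from the pose commanded when the call began, along the tool's axes at that moment; what a row does not reach only later rows make up. A row lasts 1/12 s, in which the tool goes at most 41.7 mm and 7.16 degrees, less where a joint would pass 70% of its speed; a pose out of reach is approached as far as the arm can. A call with a gripper value outside its range is refused whole. "fingers" is the gripper command: -1 is fully open, 1 is shut, values between are in proportion, set as the call begins (left out, the last holds). The fingers move at their own pace and stop on an object; the grip force is fixed at half the most. Time passes only in rows, so rows that repeat a pose let the fingers close. It gives the time, the measured TCP pose, the force, the opening and the grip force at its end, in the units of the state.
- monitor.get_state(): the state, without advancing time (a new reading comes with each control period).
- read_camera(name): name is "side" or "top"; returns the picture (480x640x3 uint8, red, green, blue); there is no depth.
- camera_model(name): a dict with "vertical_fov" (degrees; the focal length in pixels is half the picture's height over the tangent of half this angle, whatever the lens; pixels are square), "cx", "cy" (the principal point, pixels), "k1" (the pictures are not rectified: a ray, as slopes to the right and down, at radius r is drawn at 1 + k1 r^2 times it, then the intrinsics apply), "position" and "rotation" of the camera in the world. Camera axes: x right, y up, looking along -z (the intrinsics and any distortion apply to the point x, -y, -z); pixel columns grow to the right and rows downward; lengths in mm; the calibration is good to about 2 mm. A picture is of the moment at which its call begins. camera_model takes no time and is no camera call.
- ticket.hand_in(): hands the job in; it is judged then, once.
The state is a dict: "t": time; "q": joint angles; "qvel": joint speeds; "joint_torque": joint torques, N m; "eef_pos": TCP position; "ee_rot": TCP orientation; "force": force on the tool from outside, world axes, zero at the start; "ft_torque": the same for the moment, N m; "opening": finger opening in mm; "gripper_force": force on a finger pad.
Only numpy, scipy, OpenCV 4.12 (cv2) and the standard library are available. Lean on these libraries where they do the work, as an engineer would, in place of code of your own. Each camera call takes 0.05 s, during which the arm holds its last target. There are 200 camera calls.

### The job

Look which coloured tent card stands at the aluminium thawing tray: take the pack with that colour of sleeve from the sloping stand and lay it flat in the tray, and leave the other pack where it is. Then turn the red knob of the timer clockwise until its white pointer is in the band of the same colour; the timer stands loose and its knob is stiff, so press down on it while turning so that the timer does not twist or slide on the counter, and let go. Do not disturb anything else.

Things in the scene. Friction and masses are not known exactly. Their poses are not given: they have to be found in the camera images.
- stand: Fixed wooden stand, 350 mm wide (its y), with a plate sloping at 35 degrees, low edge facing the robot (its -x). Origin on the table at its middle. One pack lies in each of two lanes, centred about 78 mm either side of the middle. A glass guard covers the upper half of the slope, so come in tilted, square to the slope, from the robot's side.
- slope_mid (a point): On the top of the stand's sloping plate, 70 mm above the table, level with the middle of both packs' undersides. Along the slope the plate runs 37 mm down and 41 mm up from here. Each pack rests against two stubs 6 mm thick, 18 mm high, 14 mm wide, 52 mm either side of its lane's middle; nothing stands between the stubs.
- guard_edge (a point): Middle of the lower front edge of the stand's clear glass guard, 206 mm above the table, 5 mm beyond slope_mid in the stand's x. The guard is 374 mm wide, 6 mm thick and runs 130 mm back (+x) from here, on two posts at its ends, 70 mm back.
- pack_green: Rigid cream food pack with a green sleeve, 52 mm (its x) by 130 mm (its y) by 34 mm (its z), about 0.25 kg. Origin at the centre of its underside; z out of its top. It lies on the slope in one of the two lanes, y along the stand's width, x pointing up the slope.
- pack_yellow: The same pack with a yellow sleeve: 52 by 130 by 34 mm, origin at the centre of its underside, same axes; in the other lane of the slope.
- thaw_tray: Fixed aluminium tray, outside 200 mm (x) by 240 mm (y), walls 4 mm thick and 22 mm high, floor 4 mm thick. Origin on the table under its centre.
- tag_green: Fixed green tent card, 90 mm wide, 58 mm high, 45 mm deep. Origin on the table under its centre. One of the two cards stands at the thawing tray, about 150 mm beyond the tray's centre on its far side; the other stands far from it at the left (+y) side of the counter.
- tag_yellow: Yellow tent card, otherwise the same as the green one.
- timer: Loose round white timer, 124 mm diameter, black face 50 mm above the table, about 0.45 kg, on four rubber feet. Origin on the table under its centre, z up. Its -x is the white zero mark; from there clockwise (from above) follow the green band, middle at 0.65 rad, and the yellow at 1.25 rad, each 0.16 either way. Unpressed it spins with the knob (friction 0.25 N m); 11 to 15 N down on it holds it.
- knob_grip (a point): Place to grip the red knob, on its axis, 87 mm above the table. The bar grip lies along this point's x, pointer at the -x end: 58 mm long, 16 mm wide, 36 mm high, its top 15 mm above and foot 21 mm below this point, on a 60 mm disc 6 mm thick. The knob is sprung: pressing it down takes 2 N per mm, stop at 8 mm; it comes up when let go.
- timer_knob (a joint): Angle of the knob from the zero mark in rad, 0 to 1.9, growing clockwise as seen from above; stays where it is left. Starts between 0 and 0.2.
- timer_front (a point): Point on the rim of the timer at its zero-mark side, 55 mm from the axis, 30 mm up.
- timer_back (a point): Point on the rim of the timer opposite the zero mark, 55 mm from the axis, 30 mm up.
- spray_bottle: Bystander: loose bottle with a blue cap, 60 mm diameter, 150 mm tall; origin under its centre.
- tea_tin: Bystander: loose green tin, 72 mm diameter, 90 mm tall; origin under its centre.
- pen_cup: Bystander: loose blue ceramic cup, 72 mm diameter, 95 mm tall; origin under its centre.
- tape_roll: Bystander: loose roll of amber tape lying flat, 90 mm diameter, 24 mm high; origin under its centre.
- calculator: Bystander: loose grey calculator, 120 by 75 by 16 mm; origin under its centre.
Things that resemble listed ones, but are neither listed nor needed, are in the scene too. Leave any blue look-alike of the pack_yellow alone.

How it is judged (in metres and radians):
On the way, in this order (a step that is already met when the one before it is completed fails the run):
1. the pack of the colour shown by the card at the thawing tray lies flat in the tray, let go (((horizontal distance between tag_green and thaw_tray below 0.22 m and x of pack_green in the frame of thaw_tray between -0.075 and 0.075 m and y of pack_green in the frame of thaw_tray between -0.105 and 0.105 m and z of pack_green in the frame of thaw_tray below 0.01 m and angle between pack_green's own z axis and vertical below 0.12 rad and linear speed of pack_green below 0.02 m/s and contact force between pack_green and the fingers below 0.2 N) or (horizontal distance between tag_yellow and thaw_tray below 0.22 m and x of pack_yellow in the frame of thaw_tray between -0.075 and 0.075 m and y of pack_yellow in the frame of thaw_tray between -0.105 and 0.105 m and z of pack_yellow in the frame of thaw_tray below 0.01 m and angle between pack_yellow's own z axis and vertical below 0.12 rad and linear speed of pack_yellow below 0.02 m/s and contact force between pack_yellow and the fingers below 0.2 N))), for 0.2 s.
2. then the timer's knob is turned to the band of that colour (((horizontal distance between tag_green and thaw_tray below 0.22 m and value of joint timer_knob between 0.49 and 0.81 rad) or (horizontal distance between tag_yellow and thaw_tray below 0.22 m and value of joint timer_knob between 1.09 and 1.41 rad))), for 0.2 s.
At the end, for the whole second after the job is handed in: The pack of the tray card's colour lies flat inside the tray (within 0.12 rad), still and let go; the knob is within 0.16 rad of the middle of that colour's band; the other pack is within 20 mm of its start, both ends of the level timer too; no bystander has moved 30 mm (((horizontal distance between tag_green and thaw_tray below 0.22 m and x of pack_green in the frame of thaw_tray between -0.075 and 0.075 m and y of pack_green in the frame of thaw_tray between -0.105 and 0.105 m and z of pack_green in the frame of thaw_tray below 0.01 m and angle between pack_green's own z axis and vertical below 0.12 rad and linear speed of pack_green below 0.02 m/s and contact force between pack_green and the fingers below 0.2 N and value of joint timer_knob between 0.49 and 0.81 rad and distance of pack_yellow from where it was at the start of the episode below 0.02 m) or (horizontal distance between tag_yellow and thaw_tray below 0.22 m and x of pack_yellow in the frame of thaw_tray between -0.075 and 0.075 m and y of pack_yellow in the frame of thaw_tray between -0.105 and 0.105 m and z of pack_yellow in the frame of thaw_tray below 0.01 m and angle between pack_yellow's own z axis and vertical below 0.12 rad and linear speed of pack_yellow below 0.02 m/s and contact force between pack_yellow and the fingers below 0.2 N and value of joint timer_knob between 1.09 and 1.41 rad and distance of pack_green from where it was at the start of the episode below 0.02 m)) and distance of each of timer_front, timer_back from where it was at the start of the episode below 0.02 m and angle between timer's own z axis and vertical below 0.05 rad and linear speed of timer below 0.02 m/s and distance of each of spray_bottle, tea_tin, pen_cup, tape_roll, calculator from where it was at the start of the episode below 0.03 m); the robot touches nothing.
It fails at once if the timer twists or slides: an end of it moves more than 20 mm (distance of any of timer_front, timer_back from where it was at the start of the episode above 0.02 m).
It fails at once if the pack of the other colour is moved more than 20 mm ((horizontal distance between tag_green and thaw_tray below 0.22 m and distance of pack_yellow from where it was at the start of the episode above 0.02 m) or (horizontal distance between tag_yellow and thaw_tray below 0.22 m and distance of pack_green from where it was at the start of the episode above 0.02 m)).
It fails at once if a bystander is moved more than 30 mm (distance of any of spray_bottle, tea_tin, pen_cup, tape_roll, calculator from where it was at the start of the episode above 0.03 m).
It also fails if it takes over 64 s, if anything falls off the work surface, if the arm or the gripper's body presses on something with over 40 N, if the wrist force passes 120 N, or if a joint passes its speed limit or range.

## Working session

There is one attempt and no reset: what is moved stays moved. The work goes in short steps, Python scripts to look and compute and a tool call to move; the robot and the scene stay as the last step left them, time stands still between calls to the robot, and variables do not carry over. Pictures are saved under pics/ and viewed, at most 10 in all, crops included, and the job is handed in when it is done.

Besides the shell and the picture viewer there is one more tool, called after "Call:" by a JSON object that holds its "name" and its "arguments". servo_tool: Moves the arm, as the interface text tells. Its arguments: {"type":"object","properties":{"series":{"type":"array"},"fingers":{"type":"number"}},"required":["series"]}

```bash
mkdir -p pics; cat > h.py <<'E'
import numpy as np,cv2
from scipy.spatial.transform import Rotation as R
from bench import monitor, read_camera, camera_model, ticket, bot
def cam(n):
    m=camera_model(n); f=240/np.tan(np.radians(m["vertical_fov"]/2))
    Rm=np.array(m["rotation"],float)
    Rm=R.from_quat(Rm).as_matrix() if Rm.size==4 else Rm.reshape(3,3)
    return f,m["cx"],m["cy"],m["k1"],np.array(m["position"],float),Rm
def px(n,P):
    f,cx,cy,k,p,Rm=cam(n); c=(np.atleast_2d(P)-p)@Rm
    s=np.c_[c[:,0]/-c[:,2],c[:,1]/c[:,2]]; s=s*(1+k*(s**2).sum(1,keepdims=True))
    return s*f+[cx,cy]
def ray(n,u,v):
    f,cx,cy,k,p,Rm=cam(n); d=np.array([(u-cx)/f,(v-cy)/f]); s=d.copy()
    for _ in range(30): s=d/(1+k*(s@s))
    return p,Rm@np.array([s[0],-s[1],-1])
def at(n,u,v,z):
    p,d=ray(n,u,v); return p+d*(z-p[2])/d[2]
def snap(n,name,crop=None,s=1):
    im=read_camera(n)[:,:,::-1].copy()
    if crop: x,y,w,h=crop; im=im[y:y+h,x:x+w]
    cv2.imwrite(f"pics/{name}.png",cv2.resize(im,None,fx=s,fy=s,interpolation=cv2.INTER_CUBIC))
def togo(P,quat):
    "tool-frame shift and rotvec deg from measured pose to target"
    s=monitor.get_state(); r=R.from_quat(s["ee_rot"]); 
    return r.inv().apply(np.array(P)-s["eef_pos"]).round(1),(r.inv()*R.from_quat(quat)).as_rotvec(degrees=True).round(2)
E
python3 - <<'E'
from h import *
snap("top","t0",None,1.25);snap("side","s0",None,1.25)
for n in("top","side"):print(camera_model(n))
print(monitor.get_state(),bot.nose_length)
E
```

```text
{'vertical_fov': 42.07255782323355, 'cx': 331.43764518684253, 'cy': 233.1367618306864, 'k1': 0.014199936264580621, 'position': array([ 342.07597501,   91.22484009, 1645.85161956]), 'rotation': array([ 0.03785168, -0.04829944, -0.70162562,  0.70989852])}
{'vertical_fov': 49.034785736094406, 'cx': 324.72558040494647, 'cy': 241.58090909989227, 'k1': -0.06698983921362543, 'position': array([-286.010144 ,  859.5598132,  875.4502996]), 'rotation': array([-0.19038337,  0.44031093,  0.80774641, -0.34267506])}
{'t': 0.1, 'q': array([ 1.09380603,  0.53707977, -0.0044202 ,  1.53879357,  0.00257316,
        1.06730092, -0.07119186]), 'qvel': array([ 6.65131215e-04, -2.76618634e-03,  2.82728775e-05, -1.17829419e-03,
       -4.28668136e-04,  4.51807959e-04,  1.39005643e-03]), 'joint_torque': array([ 1.90827319e-03, -5.84571540e+01,  1.05178200e+00, -2.59780169e+01,
        1.26359321e-02,  4.55770525e-03, -7.62899759e-06]), 'eef_pos': array([ 259.32441457, -595.41043652,  238.50024793]), 'ee_rot': array([ 9.78974954e-01,  2.03978966e-01, -2.10557770e-04, -7.59306239e-04]), 'force': array([-0.81092732, -0.19017397,  0.51758741]), 'ft_torque': array([-0.03306151,  0.00024482,  0.03029235]), 'gripper_force': 0.0, 'opening': 85.62630440139844} 8.0
```

View pics/t0.png

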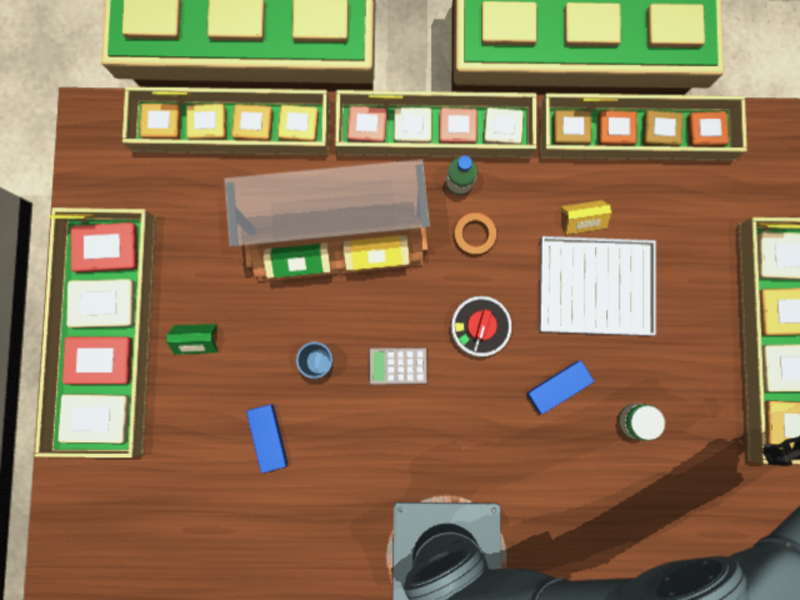

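View pics/s0.png

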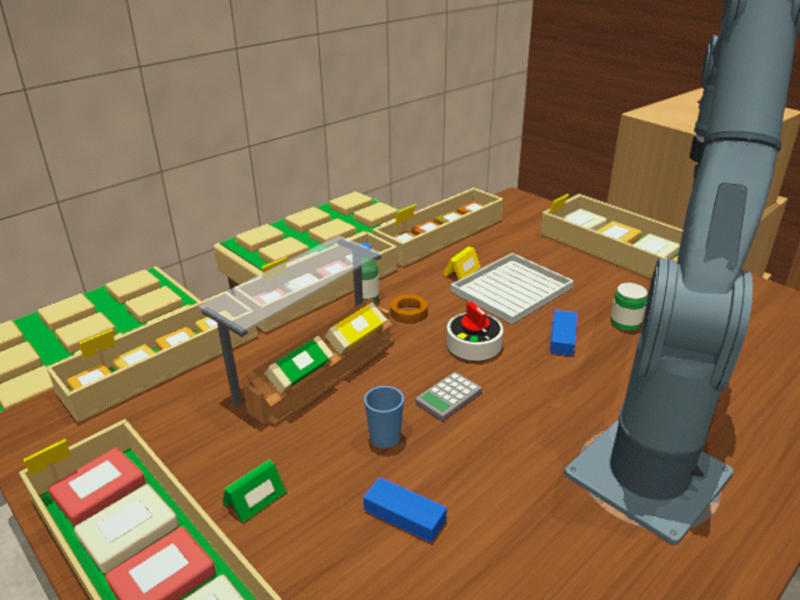

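The yellow card (top view 586,216) stands at the tray (598,286) and the green card (192,339) is far off on the left. So the yellow pack is meant: it lies on the stand at (376,253), with green beside it at (297,262). The blue blocks at (267,438) and (560,387) are only look-alikes. The timer is at (481,326). I'll confirm this in an enlarged crop.

```bash
python3 - <<'E'
from h import *
a=read_camera("top")[:,:,::-1];b=read_camera("side")[:,:,::-1]
def c(im,x,y,w,h,s):return cv2.resize(im[y:y+h,x:x+w],None,fx=s,fy=s,interpolation=cv2.INTER_CUBIC)
o=np.zeros((600,800,3),np.uint8)
o[:300,:]=c(a,180,160,200,75,4)       # top: stand
o[300:,:400]=c(a,345,225,80,60,5)     # top: timer
o[300:,400:]=c(b,195,235,133,100,3.007)[:300,:400] # side: packs
cv2.imwrite("pics/c1.png",o)
E
```

```text
(no output)
```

View pics/c1.png

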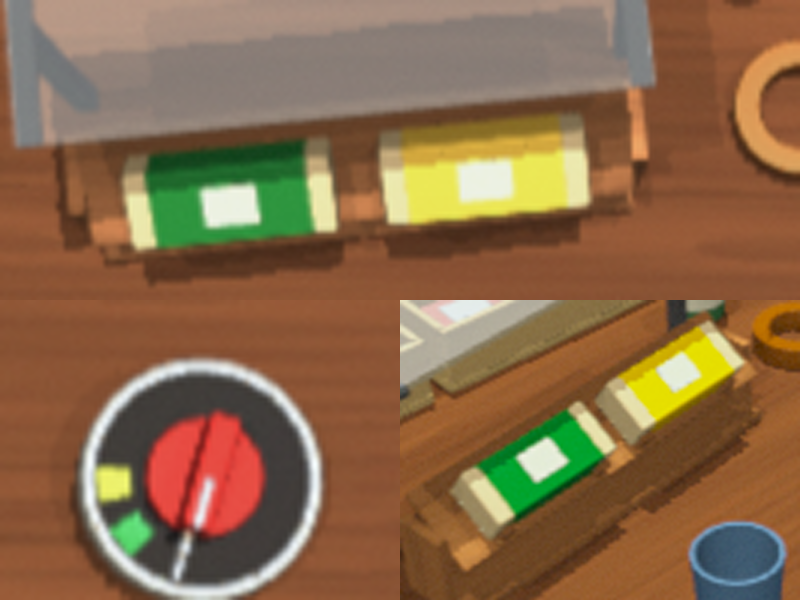

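The crop confirms it: yellow pack label at top px (301.5,205) and side px (288,259), in the right lane. The timer's green and yellow bands and its knob pointer near zero are clear too.

```bash
python3 - <<'E'
from h import *
from math import *
def T(u,v): return 180+u/4,160+v/4
def M(u,v): return 345+u/5,225+(v-300)/5
def tri(a,b):
    p,d=ray("top",*a);q,e=ray("side",*b)
    s,_,_,_=np.linalg.lstsq(np.c_[d,-e],q-p,rcond=None); return (p+s[0]*d+q+s[1]*e)/2, np.linalg.norm(p+s[0]*d-q-s[1]*e)
def S(u,v): return 195+(u-400)/3.007,235+(v-300)/3.007
def prt(n,x): print(n,np.round(x,1))
print("label y",tri(T(486,181),S(680,372)),"g",tri(T(231,206),S(543,460)))
prt("lab98",at("top",*T(486,181),98))
prt("labg98",at("top",*T(231,206),98))
for c in [(18,147),(655,85)]: prt("guard",at("top",*T(*c),206))
c=at("top",*M(200,480),50);prt("timer rim c",c)
for n,p in dict(green=(130,532),yel=(113,483),zero=(181,568)).items():
    w=at("top",*M(*p),50);d=w-c;print(n,d.round(1),np.hypot(*d[:2]),degrees(atan2(d[1],d[0])))
a=at("top",*M(209,485),102);b=at("top",*M(196,527),102);prt("ptr",[a,b]);print(degrees(atan2(*(b-a)[1::-1])))
a=at("top",*M(228,415),102);prt("bar far end",a);print(degrees(atan2(*(b-a)[1::-1])))
# tray, tag
tr=[at("top",u/1.25,v/1.25,22) for u,v in[(541,238),(656,240),(655,335),(541,331)]];prt("tray",tr);prt("c",np.mean(tr,0))
prt("tag",at("top",586/1.25,216/1.25,30))
for n,(u,v,z) in dict(spray=(463,163,150),tape=(475,234,24),calc=(398,366,16),cup=(314,358,95),tin=(647,422,90)).items():prt(n,at("top",u/1.25,v/1.25,z))
E
```

```text
label y (array([602.23193789, 145.52689086,  94.05555849]), np.float64(0.3328743066669913)) g (array([584.55604229, 305.51176387,  93.40522009]), np.float64(1.1358421676106218))
lab98 [601.5 145.3  98. ]
labg98 [583.5 304.4  98. ]
guard [599.7 414.3 206. ]
guard [641.8  43.3 206. ]
timer rim c [467.5 -69.6  50. ]
green [-27.1  35.9   0. ] 44.96350278546761 127.07586161739343
yel [-2.1 44.7  0. ] 44.72398183305619 92.66675750154249
zero [-45.2   9.7   0. ] 46.23655085407223 167.86701399928157
ptr [[461.  -68.8 102. ]
 [440.  -62.3 102. ]]
162.86334571923263
bar far end [496.  -78.3 102. ]
164.11152982497572
tray [[ 658.7 -199.1   22. ]
 [ 657.6 -443.4   22. ]
 [ 455.8 -435.9   22. ]
 [ 461.2 -197.3   22. ]]
c [ 558.3 -318.9   22. ]
tag [ 705.7 -293.5   30. ]
spray [782.  -23.3 150. ]
tape [665.  -58.9  24. ]
calc [385.2 100.4  16. ]
cup [397.1 266.3  95. ]
tin [ 278.9 -393.2   90. ]
```

```bash
cat >> h.py <<'E'
def frame(xang,tilt=0,psi=None):
    "tool down with x at world angle xang deg; tilted by tilt deg so that tool z leans outward along heading psi"
    a=np.radians(xang); r=R.from_matrix(np.c_[[np.cos(a),np.sin(a),0],[np.sin(a),-np.cos(a),0],[0,0,-1]])
    if tilt:
        p=np.radians(psi); r=R.from_rotvec(np.radians(-tilt)*np.array([-np.sin(p),np.cos(p),0]))*r
    return r
def plan(P,r1,ncalls,start=None):
    s=monitor.get_state(); p0,r0=start or (np.array(s["eef_pos"]),R.from_quat(s["ee_rot"]))
    w=(r0.inv()*r1).as_rotvec()
    for i in range(ncalls):
        pa=p0+(np.array(P)-p0)*i/ncalls; ra=r0*R.from_rotvec(w*i/ncalls); pb=(np.array(P)-p0)/ncalls
        t=np.r_[ra.inv().apply(pb),np.degrees(w/ncalls)]
        print("call",i,t.round(1),"per row",np.abs(t/5).max().round(1))
    return np.array(P,float),r1
psi=6.5; up=np.radians(psi)
n=np.array([-.5736*np.cos(up),-.5736*np.sin(up),.8192]); Q=np.array([622,148.5,70.]); GR=frame(90+psi,35,psi)
E
python3 - <<'E'
from h import *
print(GR.as_matrix().round(2))
a=plan([480,-100,260],frame(75,15,0),3)
print(Q+120*n);plan(Q+120*n,GR,2,a)
E
```

```text
[[-0.11  0.81  0.57]
 [ 0.99  0.09  0.06]
 [-0.    0.57 -0.82]]
call 0 [ 133.4 -122.1   -7.    -3.9    3.4  -17.1] per row 26.7
call 1 [163.6 -77.1  -5.1  -3.9   3.4 -17.1] per row 32.7
call 2 [179.1 -25.6   1.5  -3.9   3.4 -17.1] per row 35.8
[553.61046203 140.70799639 168.304     ]
call 0 [122.4  -8.3  53.8  -9.8   2.7 -10.4] per row 24.5
call 1 [120.1   4.1  59.2  -9.8   2.7 -10.4] per row 24.0
```

Call:
{"name": "servo_tool", "arguments": {"series": [[27, -24, -1, -0.8, 0.7, -3.4], [53, -49, -3, -1.6, 1.4, -6.8], [80, -73, -4, -2.4, 2, -10.3], [107, -98, -6, -3.1, 2.7, -13.7], [133, -122, -7, -3.9, 3.4, -17.1]], "fingers": -0.8}}

```text
t: 0.62
eef_pos: [333.4, -429.0, 246.4]
ee_rot: [0.936, 0.349, 0.036, 0.027]
force: [0.8, -1.6, -0.8]
opening: 76.9
gripper_force: 0.0
```

Call:
{"name": "servo_tool", "arguments": {"series": [[33, -15, -1, -0.8, 0.7, -3.4], [65, -31, -2, -1.6, 1.4, -6.8], [98, -46, -3, -2.4, 2, -10.3], [131, -62, -4, -3.1, 2.7, -13.7], [164, -77, -5, -3.9, 3.4, -17.1]]}}

```text
t: 1.03
eef_pos: [406.8, -263.8, 253.5]
ee_rot: [0.871, 0.483, 0.071, 0.054]
force: [0.4, -0.5, 0.7]
opening: 76.9
gripper_force: 0.0
```

Call:
{"name": "servo_tool", "arguments": {"series": [[36, -5, 0, -0.8, 0.7, -3.4], [72, -10, 1, -1.6, 1.4, -6.8], [107, -15, 1, -2.4, 2, -10.3], [143, -20, 1, -3.1, 2.7, -13.7], [179, -26, 1, -3.9, 3.4, -17.1]]}}

```text
t: 1.45
eef_pos: [479.6, -98.5, 261.3]
ee_rot: [0.785, 0.606, 0.104, 0.079]
force: [0.1, -0.4, -0.0]
opening: 76.6
gripper_force: 0.0
```

Call:
{"name": "servo_tool", "arguments": {"series": [[24, -2, 11, -2, 0.5, -2], [49, -3, 22, -4, 1, -4], [73, -5, 32, -6, 1.6, -6], [98, -7, 43, -8, 2.2, -8], [122, -8, 54, -9.8, 2.7, -10.4]]}}

```text
t: 1.87
eef_pos: [515.7, 21.3, 214.9]
ee_rot: [0.715, 0.664, 0.167, 0.141]
force: [0.8, -1.2, -0.8]
opening: 76.8
gripper_force: 0.0
```

```bash
python3 - <<'E'
from h import *
a=plan(Q+120*n,GR,1)
plan(Q+12*n,GR,1,a)
E
```

```text
call 0 [118.9   5.2  60.7  -9.7   2.5 -10.2] per row 23.8
call 0 [ -0.  -0. 108.   0.   0.   0.] per row 21.6
```

Call:
{"name": "servo_tool", "arguments": {"series": [[24, 1, 12, -1.9, 0.5, -2], [48, 2, 24, -3.9, 1, -4.1], [71, 3, 36, -5.8, 1.5, -6.1], [95, 4, 49, -7.8, 2, -8.2], [119, 5, 61, -9.7, 2.5, -10.2]]}}

```text
t: 2.28
eef_pos: [541.2, 87.1, 186.1]
ee_rot: [0.665, 0.695, 0.199, 0.188]
force: [-0.3, -0.3, 0.3]
opening: 76.6
gripper_force: 0.0
```

Call:
{"name": "servo_tool", "arguments": {"series": [[0, 0, 12, 0, 0, 0], [0, 0, 24, 0, 0, 0], [0, 0, 36, 0, 0, 0], [0, 0, 48, 0, 0, 0], [0, 0, 55, 0, 0, 0]]}}

```text
t: 2.7
eef_pos: [570.3, 86.9, 138.7]
ee_rot: [0.666, 0.694, 0.198, 0.188]
force: [-0.8, 0.0, 0.8]
opening: 76.7
gripper_force: 0.0
```

```bash
python3 - <<'E'
from h import *
a=read_camera("top")[:,:,::-1];b=read_camera("side")[:,:,::-1]
def c(im,x,y,w,h,s):return cv2.resize(im[y:y+h,x:x+w],None,fx=s,fy=s,interpolation=cv2.INTER_CUBIC)
o=np.zeros((300,800,3),np.uint8)
o[:,:400]=c(a,250,160,100,75,4); o[:,400:]=c(b,230,200,133,100,3.007)[:300,:400]
cv2.imwrite("pics/c2.png",o)
print(togo(Q+12*n,GR.as_quat()),monitor.get_state()["opening"],px("top",Q+34*n),px("side",Q+34*n))
E
```

```text
(array([59. ,  9.7, 75.2]), array([-3.36,  2.08, -3.58])) 76.98471069674923 [[301.10254572 204.79397301]] [[287.79614936 257.81045018]]
```

View pics/c2.png

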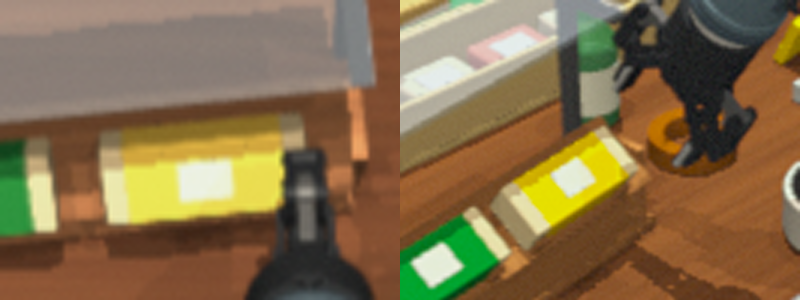

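The crop shows the gripper still high and at the pack's right end (304,180 in the crop), because the last turn was slowed down. The predicted label pixel matches the image. Now shifting over the pack.

Call:
{"name": "servo_tool", "arguments": {"series": [[15, 2, 0, -0.8, 0.5, -0.9], [30, 5, 0, -1.7, 1, -1.8], [45, 7, 0, -2.5, 1.5, -2.7], [59, 10, 0, -3.4, 2, -3.6], [59, 10, 0, -3.4, 2, -3.6]]}}

```text
t: 3.22
eef_pos: [575.7, 149.0, 145.8]
ee_rot: [0.633, 0.713, 0.226, 0.201]
force: [-0.6, 0.4, 0.2]
opening: 77.0
gripper_force: 0.0
```

```bash
python3 - <<'E'
from h import *
s=monitor.get_state();print(s["eef_pos"],s["q"].round(2))
print(togo(Q+12*n,GR.as_quat()))
E
```

```text
[575.72928784 149.01849245 145.7810865 ] [-0.11  0.44 -0.37  2.24  1.92  0.34 -2.12]
(array([-5.9, -6.1, 76.4]), array([ 0.17, -0.14,  0.2 ]))
```

Call:
{"name": "servo_tool", "arguments": {"series": [[-6, -6, 14, 0, 0, 0], [-6, -6, 28, 0, 0, 0], [-6, -6, 40, 0, 0, 0], [-6, -6, 40, 0, 0, 0], [-6, -6, 40, 0, 0, 0]]}}

```text
t: 3.63
eef_pos: [594.5, 141.0, 108.7]
ee_rot: [0.635, 0.711, 0.224, 0.201]
force: [-1.4, -0.1, 0.0]
opening: 76.5
gripper_force: 0.0
```

```bash
python3 - <<'E'
from h import *
print(togo(Q+12*n,GR.as_quat()))
a=read_camera("top")[:,:,::-1];b=read_camera("side")[:,:,::-1]
def c(im,x,y,w,h,s):return cv2.resize(im[y:y+h,x:x+w],None,fx=s,fy=s,interpolation=cv2.INTER_CUBIC)
o=np.zeros((300,800,3),np.uint8)
o[:,:400]=c(a,250,160,100,75,4); o[:,400:]=c(b,230,200,133,100,3.007)[:300,:400]
cv2.imwrite("pics/c3.png",o)
E
```

```text
(array([ 4.4,  0.8, 35.8]), array([ 0.05,  0.15, -0.02]))
```

View pics/c3.png

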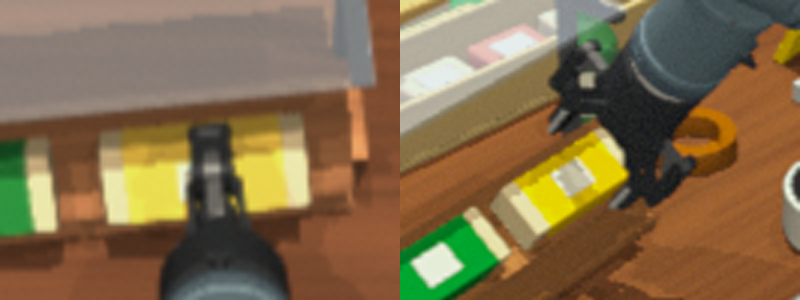

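The fingers straddle the pack, one above and one below it along the slope, and are square to it. Going down to grip.

Call:
{"name": "servo_tool", "arguments": {"series": [[4, 1, 9, 0, 0, 0], [4, 1, 18, 0, 0, 0], [4, 1, 27, 0, 0, 0], [4, 1, 36, 0, 0, 0], [4, 1, 36, 0, 0, 0]]}}

```text
t: 4.15
eef_pos: [616.2, 148.0, 78.3]
ee_rot: [0.635, 0.711, 0.224, 0.201]
force: [-0.6, -0.2, 0.9]
opening: 76.8
gripper_force: 0.0
```

Call:
{"name": "servo_tool", "arguments": {"series": [[0, 0, 0, 0, 0, 0], [0, 0, 0, 0, 0, 0], [0, 0, 0, 0, 0, 0], [0, 0, 0, 0, 0, 0], [0, 0, 0, 0, 0, 0]], "fingers": 1}}

```text
t: 4.57
eef_pos: [615.6, 148.4, 80.3]
ee_rot: [0.635, 0.711, 0.225, 0.202]
force: [-1.3, 0.8, 0.4]
opening: 51.1
gripper_force: 62.8
```

Call:
{"name": "servo_tool", "arguments": {"series": [[0, 0, 0, 0, 0, 0], [0, 0, 0, 0, 0, 0], [0, 0, 0, 0, 0, 0], [0, 0, 0, 0, 0, 0], [0, 0, 0, 0, 0, 0]]}}

```text
t: 4.98
eef_pos: [615.6, 148.3, 80.3]
ee_rot: [0.635, 0.711, 0.225, 0.202]
force: [-4.4, -1.0, 5.6]
opening: 50.7
gripper_force: 63.5
```

Call:
{"name": "servo_tool", "arguments": {"series": [[0, 0, -8, 0, 0, 0], [0, 0, -24, 0, 0, 0], [0, 0, -44, 0, 0, 0], [0, 0, -64, 0, 0, 0], [0, 0, -84, 0, 0, 0]]}}

```text
t: 5.4
eef_pos: [566.4, 143.1, 149.1]
ee_rot: [0.635, 0.711, 0.224, 0.201]
force: [-0.3, -0.2, -1.4]
opening: 51.0
gripper_force: 64.0
```

Call:
{"name": "servo_tool", "arguments": {"series": [[0, 0, -20, 0, 0, 0], [0, 0, -40, 0, 0, 0], [0, 0, -60, 0, 0, 0], [0, 0, -80, 0, 0, 0], [0, 0, -80, 0, 0, 0]]}}

```text
t: 5.82
eef_pos: [520.8, 138.4, 216.7]
ee_rot: [0.635, 0.711, 0.226, 0.202]
force: [1.6, 0.2, -2.2]
opening: 51.0
gripper_force: 64.3
```

```bash
python3 - <<'E'
from h import *
s=monitor.get_state();print(s["eef_pos"],s["q"].round(2),s["force"],s["opening"])
a=plan([540,-130,240],frame(90,0,0),4)
plan([558,-319,150],frame(90,0,0),2,a)
E
```

```text
[520.81673219 138.41431327 216.68776711] [-0.2   0.19 -0.29  2.33  1.4   0.26 -1.67] [ 1.55615292  0.18405279 -2.23682011] 51.023539701953595
call 0 [-67.2   1.   -6.4   8.8  -0.5   1.6] per row 13.4
call 1 [-67.2   1.9  -6.    8.8  -0.5   1.6] per row 13.4
call 2 [-67.2   2.9  -5.8   8.8  -0.5   1.6] per row 13.4
call 3 [-67.2   3.8  -5.7   8.8  -0.5   1.6] per row 13.4
call 0 [-94.5   9.   45.    0.    0.    0. ] per row 18.9
call 1 [-94.5   9.   45.    0.    0.    0. ] per row 18.9
```

Call:
{"name": "servo_tool", "arguments": {"series": [[-13, 0, -1, 1.8, 0, 0.3], [-27, 0, -3, 3.5, 0, 0.6], [-40, 1, -4, 5.3, 0, 1], [-54, 1, -5, 7, -0.5, 1.3], [-67, 1, -6, 8.8, -0.5, 1.6]]}}

```text
t: 6.23
eef_pos: [526.3, 75.6, 218.4]
ee_rot: [0.657, 0.717, 0.172, 0.157]
force: [-0.3, -0.9, -2.9]
opening: 50.9
gripper_force: 64.1
```

Call:
{"name": "servo_tool", "arguments": {"series": [[-13, 0, -1, 1.8, 0, 0.3], [-27, 1, -3, 3.5, 0, 0.6], [-40, 1, -4, 5.3, 0, 1], [-54, 2, -5, 7, -0.5, 1.3], [-67, 2, -6, 8.8, -0.5, 1.6]]}}

```text
t: 6.65
eef_pos: [531.5, 7.3, 224.7]
ee_rot: [0.679, 0.717, 0.115, 0.108]
force: [1.0, 0.7, -2.6]
opening: 50.8
gripper_force: 64.1
```

Call:
{"name": "servo_tool", "arguments": {"series": [[-13, 0, -1, 1.8, 0, 0.3], [-27, 1, -3, 3.5, 0, 0.6], [-40, 2, -4, 5.3, 0, 1], [-54, 2, -5, 7, -0.5, 1.3], [-67, 3, -6, 8.8, -0.5, 1.6]]}}

```text
t: 7.07
eef_pos: [535.9, -59.8, 230.9]
ee_rot: [0.696, 0.713, 0.058, 0.057]
force: [-0.4, 0.9, -1.7]
opening: 51.4
gripper_force: 64.1
```

Call:
{"name": "servo_tool", "arguments": {"series": [[-13, 1, -1, 1.8, 0, 0.3], [-27, 2, -3, 3.5, 0, 0.6], [-40, 2, -4, 5.3, 0, 1], [-54, 3, -5, 7, -0.5, 1.3], [-67, 4, -6, 8.8, -0.5, 1.6]]}}

```text
t: 7.48
eef_pos: [540.8, -126.9, 237.3]
ee_rot: [0.708, 0.706, 0.001, 0.006]
force: [1.1, -0.5, -2.0]
opening: 51.6
gripper_force: 64.1
```

```bash
python3 - <<'E'
from h import *
s=monitor.get_state();print(s["eef_pos"],s["q"].round(2),s["force"],s["opening"])
a=plan([558,-319,150],frame(90,0,0),2)
E
```

```text
[ 540.76384904 -126.88882132  237.2859712 ] [ 0.57  0.43 -0.55  1.78  0.27  1.   -0.09] [ 1.14153046 -0.48281612 -1.96449534] 51.64518487332948
call 0 [-95.7   8.6  44.4   0.3   0.2  -0.1] per row 19.1
call 1 [-95.9   8.6  44.    0.3   0.2  -0.1] per row 19.2
```

Call:
{"name": "servo_tool", "arguments": {"series": [[-19, 2, 8, 0, 0, 0], [-38, 3, 17, 0, 0, 0], [-57, 5, 26, 0, 0, 0], [-77, 7, 35, 0, 0, 0], [-96, 9, 44, 0.3, 0.2, 0]]}}

```text
t: 7.9
eef_pos: [549.8, -223.3, 193.1]
ee_rot: [0.708, 0.706, 0.001, 0.003]
force: [0.2, 0.8, -2.0]
opening: 50.8
gripper_force: 64.2
```

Call:
{"name": "servo_tool", "arguments": {"series": [[-19, 2, 9, 0, 0, 0], [-38, 3, 18, 0, 0, 0], [-57, 5, 26, 0, 0, 0], [-77, 7, 35, 0, 0, 0], [-96, 9, 44, 0.3, 0.2, 0]]}}

```text
t: 8.32
eef_pos: [558.7, -319.3, 149.1]
ee_rot: [0.708, 0.706, -0.0, -0.0]
force: [-0.2, 0.9, -2.5]
opening: 50.5
gripper_force: 64.2
```

Call:
{"name": "servo_tool", "arguments": {"series": [[0, 0, 20, 0, 0, 0], [0, 0, 40, 0, 0, 0], [0, 0, 60, 0, 0, 0], [0, 0, 80, 0, 0, 0], [0, 0, 100, 0, 0, 0]]}}

```text
t: 8.73
eef_pos: [558.9, -317.8, 48.6]
ee_rot: [0.708, 0.706, 0.0, -0.0]
force: [0.4, -0.8, -2.1]
opening: 51.3
gripper_force: 64.2
```

```bash
python3 - <<'E'
from h import *
s=monitor.get_state();print(s["eef_pos"],s["force"],s["opening"])
plan([558,-319,19],frame(90,0,0),1)
a=read_camera("top")[:,:,::-1];b=read_camera("side")[:,:,::-1]
def c(im,x,y,w,h,s):return cv2.resize(im[y:y+h,x:x+w],None,fx=s,fy=s,interpolation=cv2.INTER_CUBIC)
o=np.zeros((300,800,3),np.uint8)
o[:,:400]=c(a,420,170,133,100,3.007)[:300,:400]; o[:,400:]=c(b,340,170,133,100,3.007)[:300,:400]
cv2.imwrite("pics/c4.png",o)
E
```

```text
[ 558.93509132 -317.80267838   48.58664553] [ 0.3864083  -0.79640956 -2.08505485] 51.28606311007185
call 0 [-1.2 -0.9 29.6 -0.  -0.1 -0.2] per row 5.9
```

View pics/c4.png

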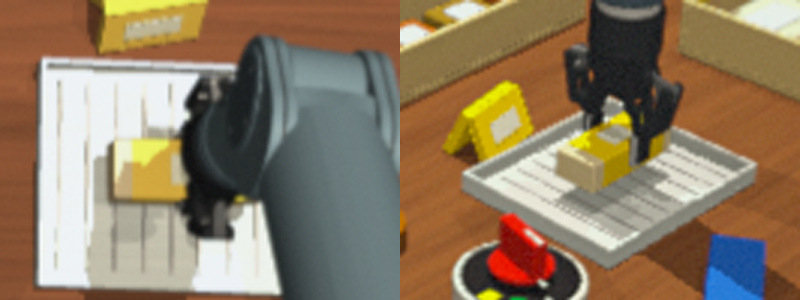

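The pack hangs level over the middle of the tray. Lowering to contact.

Call:
{"name": "servo_tool", "arguments": {"series": [[0, 0, 8, 0, 0, 0], [0, 0, 16, 0, 0, 0], [0, 0, 22, 0, 0, 0], [0, 0, 27, 0, 0, 0], [0, 0, 29, 0, 0, 0]]}}

```text
t: 9.25
eef_pos: [559.6, -316.9, 21.3]
ee_rot: [0.708, 0.706, 0.001, -0.001]
force: [0.5, 0.8, -2.5]
opening: 51.1
gripper_force: 64.1
```

Call:
{"name": "servo_tool", "arguments": {"series": [[0, 0, 1, 0, 0, 0], [0, 0, 2, 0, 0, 0], [0, 0, 2, 0, 0, 0], [0, 0, 2, 0, 0, 0], [0, 0, 2, 0, 0, 0]]}}

```text
t: 9.67
eef_pos: [560.0, -316.9, 20.1]
ee_rot: [0.708, 0.706, 0.002, -0.0]
force: [0.1, 0.6, -2.2]
opening: 50.8
gripper_force: 64.1
```

Call:
{"name": "servo_tool", "arguments": {"series": [[0, 0, 1, 0, 0, 0], [0, 0, 2, 0, 0, 0], [0, 0, 3, 0, 0, 0], [0, 0, 3, 0, 0, 0], [0, 0, 3, 0, 0, 0]]}}

```text
t: 10.08
eef_pos: [560.0, -316.9, 18.1]
ee_rot: [0.708, 0.706, 0.001, -0.0]
force: [-4.0, 1.3, 9.0]
opening: 51.0
gripper_force: 65.4
```

Contact, so releasing and then rising.

Call:
{"name": "servo_tool", "arguments": {"series": [[0, 0, 0, 0, 0, 0], [0, 0, 0, 0, 0, 0], [0, 0, 0, 0, 0, 0], [0, 0, 0, 0, 0, 0], [0, 0, 0, 0, 0, 0]], "fingers": -0.8}}

```text
t: 10.5
eef_pos: [559.9, -316.8, 16.7]
ee_rot: [0.708, 0.706, 0.002, -0.0]
force: [-0.2, 0.1, 0.1]
opening: 76.7
gripper_force: 0.0
```

Call:
{"name": "servo_tool", "arguments": {"series": [[0, 0, -15, 0, 0, 0], [0, 0, -40, 0, 0, 0], [0, 0, -75, 0, 0, 0], [0, 0, -110, 0, 0, 0], [0, 0, -140, 0, 0, 0]]}}

```text
t: 10.92
eef_pos: [560.1, -317.2, 160.2]
ee_rot: [0.708, 0.707, 0.002, 0.0]
force: [1.1, -0.8, 0.1]
opening: 76.6
gripper_force: 0.0
```

```bash
python3 - <<'E'
from h import *
s=monitor.get_state();print(s["eef_pos"],s["opening"],s["q"].round(2))
a=plan([467,-70,200],frame(164),3)
E
```

```text
[ 560.08659905 -317.24540379  160.20351583] 76.63743736127527 [ 0.76  0.66 -0.46  1.6   0.34  0.96  0.19]
call 0 [ 82.4 -31.1 -13.2   0.1   0.  -24.7] per row 16.5
call 1 [ 87.9   6.1 -13.2   0.1   0.  -24.7] per row 17.6
call 2 [ 77.3  42.3 -13.2   0.1   0.  -24.7] per row 15.5
```

Call:
{"name": "servo_tool", "arguments": {"series": [[16, -6, -3, 0, 0, -4.9], [33, -12, -5, 0, 0, -9.9], [49, -19, -8, 0, 0, -14.8], [66, -25, -11, 0, 0, -19.8], [82, -31, -13, 0, 0, -24.7]], "fingers": -0.2}}

```text
t: 11.33
eef_pos: [528.6, -234.4, 171.5]
ee_rot: [0.538, 0.843, 0.002, 0.001]
force: [-0.1, 0.4, 0.6]
opening: 51.2
gripper_force: 0.0
```

Call:
{"name": "servo_tool", "arguments": {"series": [[18, 1, -3, 0, 0, -4.9], [35, 2, -5, 0, 0, -9.9], [53, 4, -8, 0, 0, -14.8], [70, 5, -11, 0, 0, -19.8], [88, 6, -13, 0, 0, -24.7]]}}

```text
t: 11.75
eef_pos: [497.5, -152.2, 184.5]
ee_rot: [0.346, 0.938, 0.001, 0.001]
force: [0.3, 0.8, 0.2]
opening: 51.3
gripper_force: 0.0
```

Call:
{"name": "servo_tool", "arguments": {"series": [[15, 8, -3, 0, 0, -4.9], [31, 17, -5, 0, 0, -9.9], [46, 25, -8, 0, 0, -14.8], [62, 34, -11, 0, 0, -19.8], [77, 42, -13, 0, 0, -24.7]]}}

```text
t: 12.17
eef_pos: [466.3, -69.9, 197.6]
ee_rot: [0.137, 0.991, 0.001, 0.001]
force: [0.4, 1.2, -0.5]
opening: 51.2
gripper_force: 0.0
```

```bash
python3 - <<'E'
from h import *
s=monitor.get_state();print(s["eef_pos"],s["opening"],s["q"].round(2))
a=plan([468,-70,135],frame(164),1)
a=read_camera("top")[:,:,::-1];b=read_camera("side")[:,:,::-1]
def c(im,x,y,w,h,s):return cv2.resize(im[y:y+h,x:x+w],None,fx=s,fy=s,interpolation=cv2.INTER_CUBIC)
o=np.zeros((300,800,3),np.uint8)
o[:,:400]=c(a,400,170,133,100,3.007)[:300,:400]; o[:,400:]=c(b,310,190,133,100,3.007)[:300,:400]
cv2.imwrite("pics/c5.png",o)
E
```

```text
[466.32891164 -69.86725879 197.55739869] 51.170251329352766 [ 0.79  0.43 -0.9   2.    0.43  0.91  0.96]
call 0 [-1.5  0.2 62.6  0.1  0.1  0.3] per row 12.5
```

View pics/c5.png

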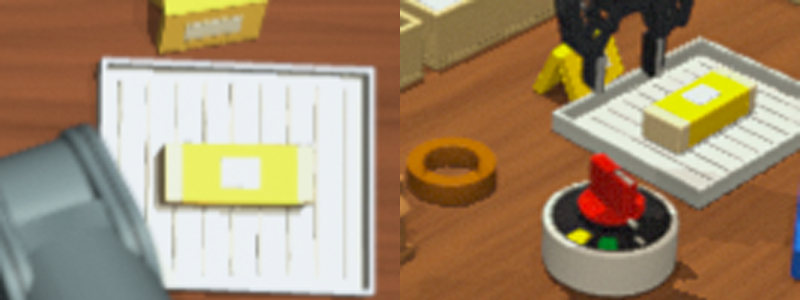

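The pack lies flat in the tray. In the side view the fingers hang above the red knob (at 612,190 in the crop), square to the bar. Descending.

Call:
{"name": "servo_tool", "arguments": {"series": [[-2, 0, 15, 0, 0, 0.3], [-2, 0, 35, 0, 0, 0.3], [-2, 0, 55, 0, 0, 0.3], [-2, 0, 62, 0, 0, 0.3], [-2, 0, 62, 0, 0, 0.3]]}}

```text
t: 12.68
eef_pos: [467.7, -71.6, 133.4]
ee_rot: [0.142, 0.99, 0.001, -0.001]
force: [-0.3, 0.4, -0.3]
opening: 51.4
gripper_force: 0.0
```

```bash
python3 - <<'E'
from h import *
s=monitor.get_state();print(s["eef_pos"],s["opening"],s["q"].round(2))
a=plan([468,-70,79],frame(164),1)
b=read_camera("side")[:,:,::-1]
o=cv2.resize(b[190:290,310:443],None,fx=5,fy=5,interpolation=cv2.INTER_CUBIC)
cv2.imwrite("pics/c6.png",o)
E
```

```text
[467.66271269 -71.60786088 133.43856708] 51.366598357134585 [ 0.71  0.54 -0.81  2.04  0.54  0.79  0.86]
call 0 [ 0.   1.5 54.4  0.1 -0.1 -0.4] per row 10.9
```

View pics/c6.png

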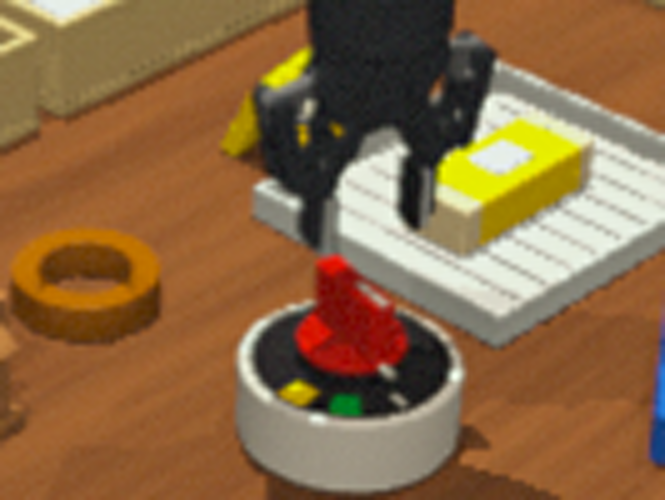

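```bash
python3 - <<'E'
from h import *
for P in ([468,-70,102],[496,-78,102],[440,-62,102]): print((px("side",P)-[310,190])*5)
E
```

```text
[[356.87990207 275.11553542]]
[[327.74585295 249.58840814]]
[[386.90159786 301.42747821]]
```

The model agrees with the picture to about 1 px, so lowering and gripping the bar.

Call:
{"name": "servo_tool", "arguments": {"series": [[0, 1, 12, 0, 0, -0.4], [0, 1, 24, 0, 0, -0.4], [0, 1, 36, 0, 0, -0.4], [0, 1, 48, 0, 0, -0.4], [0, 1, 54, 0, 0, -0.4]]}}

```text
t: 13.15
eef_pos: [468.0, -69.9, 78.5]
ee_rot: [0.138, 0.99, 0.002, -0.0]
force: [-0.4, 0.2, -0.6]
opening: 51.5
gripper_force: 0.0
```

Call:
{"name": "servo_tool", "arguments": {"series": [[0, 0, 0, 0, 0, 0], [0, 0, 0, 0, 0, 0], [0, 0, 0, 0, 0, 0]], "fingers": 0.3}}

```text
t: 13.4
eef_pos: [469.3, -69.8, 80.6]
ee_rot: [0.138, 0.99, 0.002, 0.001]
force: [0.2, -0.1, -0.2]
opening: 29.9
gripper_force: 0.0
```

Call:
{"name": "servo_tool", "arguments": {"series": [[0, 0, 0, 0, 0, 0], [0, 0, 0, 0, 0, 0], [0, 0, 0, 0, 0, 0], [0, 0, 0, 0, 0, 0], [0, 0, 0, 0, 0, 0]], "fingers": 1}}

```text
t: 13.82
eef_pos: [469.6, -69.7, 80.7]
ee_rot: [0.138, 0.99, 0.002, 0.001]
force: [1.6, 2.5, 1.7]
opening: 14.7
gripper_force: 61.5
```

Gripped. Now pressing down about 6 mm.

Call:
{"name": "servo_tool", "arguments": {"series": [[0, 0, 2, 0, 0, 0], [0, 0, 4, 0, 0, 0], [0, 0, 6, 0, 0, 0], [0, 0, 6, 0, 0, 0], [0, 0, 6, 0, 0, 0]]}}

```text
t: 14.23
eef_pos: [469.8, -69.6, 75.1]
ee_rot: [0.138, 0.99, 0.002, 0.001]
force: [-0.8, 2.5, 12.8]
opening: 15.2
gripper_force: 63.1
```

Call:
{"name": "servo_tool", "arguments": {"series": [[0, 0, 0, 0, 0, 3], [0, 0, 0, 0, 0, 6], [0, 0, 0, 0, 0, 9], [0, 0, 0, 0, 0, 12], [0, 0, 0, 0, 0, 15]]}}

```text
t: 14.65
eef_pos: [469.7, -69.7, 75.1]
ee_rot: [0.267, 0.964, 0.002, 0.001]
force: [-1.0, 2.3, 12.0]
opening: 14.9
gripper_force: 63.1
```

```bash
python3 - <<'E'
from h import *
for i in range(3):
    s=monitor.get_state();print(s["eef_pos"].round(1),s["force"].round(1),s["ft_torque"].round(2),s["q"].round(2)); read_camera("side")
print(togo([469.8,-69.6,75.1],frame(149).as_quat()))
E
```

```text
[469.7 -69.7  75.1] [-1.   2.3 12. ] [0.29 0.29 0.26] [ 0.58  0.61 -0.66  2.07  0.61  0.66  0.54]
[469.6 -69.7  75.2] [-0.4  2.4 12.4] [0.39 0.29 0.16] [ 0.58  0.61 -0.66  2.07  0.61  0.66  0.54]
[469.7 -69.7  75.2] [-1.1  2.  12.3] [0.28 0.28 0.04] [ 0.58  0.61 -0.66  2.07  0.61  0.66  0.54]
(array([-0. ,  0.2,  0.1]), array([0.2 , 0.08, 0.11]))
```

Turning with about 12 N of downforce. Adding 0.4 mm of press and continuing.

Call:
{"name": "servo_tool", "arguments": {"series": [[0, 0, 0.4, 0, 0, 3], [0, 0, 0.4, 0, 0, 7], [0, 0, 0.4, 0, 0, 11], [0, 0, 0.4, 0, 0, 15], [0, 0, 0.4, 0, 0, 19]]}}

```text
t: 15.22
eef_pos: [469.5, -69.9, 74.7]
ee_rot: [0.423, 0.906, 0.001, 0.001]
force: [-1.6, 3.3, 13.0]
opening: 15.1
gripper_force: 63.3
```

Call:
{"name": "servo_tool", "arguments": {"series": [[0, 0, 0, 0, 0, 4], [0, 0, 0, 0, 0, 8], [0, 0, 0, 0, 0, 12], [0, 0, 0, 0, 0, 16], [0, 0, 0, 0, 0, 19]]}}

```text
t: 15.63
eef_pos: [469.3, -69.9, 74.7]
ee_rot: [0.567, 0.824, 0.001, 0.0]
force: [-1.0, 2.0, 13.4]
opening: 14.9
gripper_force: 63.3
```

Call:
{"name": "servo_tool", "arguments": {"series": [[0, 0, 0, 0, 0, 4], [0, 0, 0, 0, 0, 8], [0, 0, 0, 0, 0, 12], [0, 0, 0, 0, 0, 16], [0, 0, 0, 0, 0, 18]]}}

```text
t: 16.05
eef_pos: [469.1, -69.9, 74.7]
ee_rot: [0.689, 0.725, 0.001, -0.0]
force: [-2.6, 0.7, 13.5]
opening: 14.9
gripper_force: 63.2
```

```bash
python3 - <<'E'
from h import *
s=monitor.get_state();print(s["eef_pos"].round(1),s["force"].round(1),s["ft_torque"].round(2),s["q"].round(2))
print(togo([469.8,-69.6,75.1],frame(93).as_quat()))
b=read_camera("side")[:,:,::-1]
cv2.imwrite("pics/c7.png",cv2.resize(b[190:290,310:443],None,fx=5,fy=5,interpolation=cv2.INTER_CUBIC))
E
```

```text
[469.1 -69.9  74.7] [-2.6  0.7 13.5] [0.4  0.62 0.18] [ 0.4   0.55 -0.42  2.08  0.39  0.58 -0.25]
(array([ 0.3,  0.7, -0.4]), array([ 0.1 , -0.11, -0.05]))
```

View pics/c7.png

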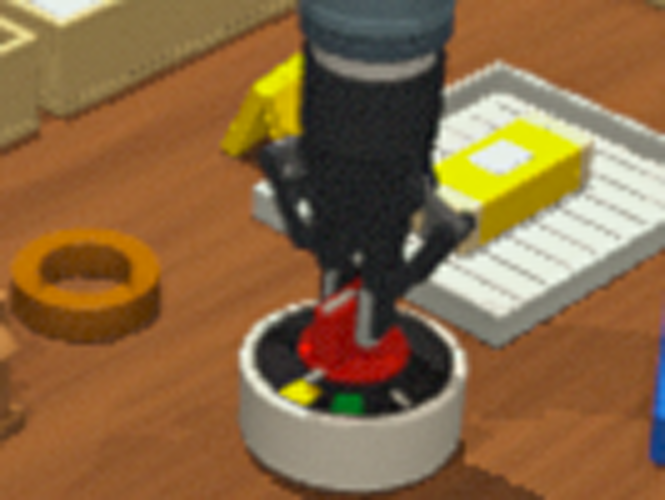

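The pointer (318,375) now lies at the yellow band (299,391), and the bands haven't moved. Letting go while pressed, then rising.

Call:
{"name": "servo_tool", "arguments": {"series": [[0, 0, 0, 0, 0, 0], [0, 0, 0, 0, 0, 0], [0, 0, 0, 0, 0, 0], [0, 0, 0, 0, 0, 0], [0, 0, 0, 0, 0, 0]], "fingers": -0.3}}

```text
t: 16.52
eef_pos: [468.6, -70.2, 73.7]
ee_rot: [0.688, 0.726, 0.001, -0.001]
force: [-0.1, 0.3, -0.9]
opening: 55.5
gripper_force: 0.0
```

Call:
{"name": "servo_tool", "arguments": {"series": [[0, 0, -10, 0, 0, 0], [0, 0, -30, 0, 0, 0], [0, 0, -60, 0, 0, 0], [0, 0, -95, 0, 0, 0], [0, 0, -130, 0, 0, 0]]}}

```text
t: 16.93
eef_pos: [468.0, -70.1, 205.7]
ee_rot: [0.688, 0.726, 0.001, -0.001]
force: [1.0, -0.8, 0.2]
opening: 55.6
gripper_force: 0.0
```

Call:
{"name": "servo_tool", "arguments": {"series": [[-30, 0, 0, 0, 0, 0], [-65, 0, 0, 0, 0, 0], [-100, 0, 0, 0, 0, 0], [-140, 0, 0, 0, 0, 0], [-180, 0, 0, 0, 0, 0]]}}

```text
t: 17.35
eef_pos: [478.2, -251.6, 204.4]
ee_rot: [0.687, 0.726, 0.002, -0.0]
force: [0.1, 0.4, 0.9]
opening: 55.8
gripper_force: 0.0
```

```bash
python3 - <<'E'
from h import *
s=monitor.get_state();print(s["eef_pos"].round(1),s["force"].round(1))
a=read_camera("top")[:,:,::-1];b=read_camera("side")[:,:,::-1]
def c(im,x,y,w,h,s):return cv2.resize(im[y:y+h,x:x+w],None,fx=s,fy=s,interpolation=cv2.INTER_CUBIC)
o=np.zeros((300,800,3),np.uint8)
o[:,:400]=c(a,345,225,80,60,5); o[:,400:]=c(b,335,220,80,60,5)
cv2.imwrite("pics/c8.png",o)
E
```

```text
[ 478.2 -251.6  204.4] [0.1 0.4 0.9]
```

View pics/c8.png

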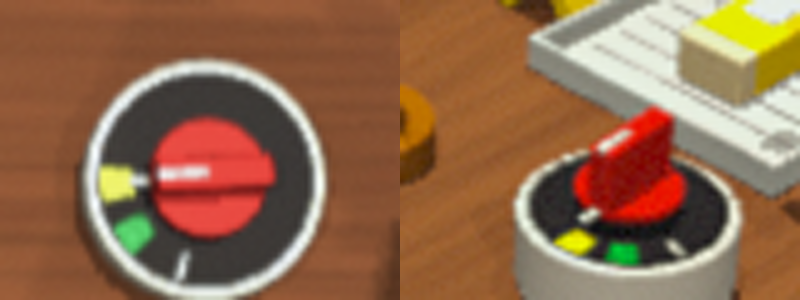

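The pointer (140,181) lines up with the middle of the yellow band (116,184), and the timer moved only 1–3 mm. Handing in.

```bash
python3 -c "
from bench import ticket; print(ticket.hand_in())"
```

```text
the job is handed in; nothing more can be done
None
```

The job is handed in, with no verdict returned: the yellow pack lies flat in the tray, the knob pointer is in the yellow band, and the timer moved only about 1–3 mm by the last picture.

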